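# Put the inks away after a print run

### The job

Put the inks away: stack the three closed ink tins upright on the drip tray, the largest standing near the middle of the tray, the medium one centred on it and the smallest centred on top. Also put the loose squeeze bottle back upright in the bottle caddy, in the gap between the two bottles already there: the gap is a little tight, so ease them gently aside as it goes down, leave them standing in their places, and let it stand on the caddy's floor.

Things in the scene. Friction and masses are not known exactly. Their poses are not given: they have to be found in the camera images.
- tin_large: steel ink tin with a flat slip lid and a paper label, closed, standing upright on the bench: a plain upright cylinder 64 mm in diameter and 70 mm tall, about 260 g. Origin: centre of its underside; z up its axis. The widest and tallest of the three tins; its lid is flat, 70 mm above the origin.
- tin_medium: steel ink tin with a flat slip lid and a paper label, closed, standing upright on the bench: a plain upright cylinder 54 mm in diameter and 56 mm tall, about 160 g. Origin: centre of its underside; z up its axis. The middle one of the three; its lid is flat, 56 mm above the origin.
- tin_small: steel ink tin with a flat slip lid and a paper label, closed, standing upright on the bench: a plain upright cylinder 44 mm in diameter and 46 mm tall, about 90 g. Origin: centre of its underside; z up its axis. The narrowest and shortest of the three.
- bottle: the loose white squeeze bottle, standing upright by itself on the bench among the tins: round 38 mm in diameter up to 80 mm above its underside, foot rounded in to 26 mm over the lowest 8 mm, shoulder sloping in to 22 mm at 96 mm, then a black screw cap 24 mm in diameter to 110 mm and a thin nozzle to 124 mm; about 100 g. Origin: centre of its underside; z up its axis.
- tray: the drip tray: a square, shallow, open aluminium tray 120 x 120 mm with a rim 10 mm high, walls and floor 3 mm thick, fixed to the bench to the left or right of the tins. Origin: centre of its underside; its floor is 3 mm above the origin; z up, x and y along its sides.
- caddy: the bottle caddy: a narrow, open sheet-steel box fixed to the bench on the side opposite the tray, 56 mm (x) by 138 mm (y) outside and 45 mm high, walls and floor 4 mm thick, so 48 x 130 mm inside with its floor 4 mm above the origin; it takes three bottles in a row along y. Origin: centre of its underside; z up, y along the row.
- left_bottle: a bottle already in the caddy, of the same make and size as the loose one, upright and loose on its floor, about 35 mm from the caddy's middle towards +y, some 10 mm short of the end wall. It slides aside when the loose bottle is lowered between the two: their axes start about 70 mm apart and must come to 76 mm. Origin: centre of its underside; z up its axis.
- right_bottle: the other bottle in the caddy, the same, about 35 mm from the caddy's middle towards -y and some 10 mm short of that end wall. Origin: centre of its underside; z up its axis.

How it is judged (in metres and radians):
On the way, in this order (a step that is already met when the one before it is completed fails the run):
1. the large tin stands on the tray, let go (horizontal distance between tin_large and tray below 0.02 m and z of tin_large in the frame of tray between -0.001 and 0.007 m and angle between tin_large's own z axis and vertical below 0.1 rad and contact force between the fingers and tin_large below 0.2 N), for 0.2 s.
2. the medium tin stands on the large one, let go (horizontal distance between tin_large and tray below 0.02 m and z of tin_large in the frame of tray between -0.001 and 0.007 m and angle between each of tin_large, tin_medium's own z axis and vertical below 0.1 rad and horizontal distance between tin_medium and tin_large below 0.01 m and z of tin_medium in the frame of tin_large between 0.066 and 0.074 m and contact force between the fingers and tin_medium below 0.2 N), for 0.2 s.
3. the small tin stands on the medium one, let go (horizontal distance between tin_large and tray below 0.02 m and z of tin_large in the frame of tray between -0.001 and 0.007 m and angle between each of tin_large, tin_medium, tin_small's own z axis and vertical below 0.1 rad and horizontal distance between tin_medium and tin_large below 0.01 m and z of tin_medium in the frame of tin_large between 0.066 and 0.074 m and horizontal distance between tin_small and tin_medium below 0.01 m and z of tin_small in the frame of tin_medium between 0.052 and 0.06 m and contact force between the fingers and tin_small below 0.2 N), for 0.2 s.
At the end, for the whole second after the job is handed in: Large tin on the tray floor within 20 mm of its centre; medium on it and small on that, each centred within 10 mm; upright within 0.1 rad. Bottle on the caddy floor within 14 mm of its middle, between the other two still standing at their ends; upright within 0.15 rad. All at rest (horizontal distance between tin_large and tray below 0.02 m and z of tin_large in the frame of tray between -0.001 and 0.007 m and angle between each of tin_large, tin_medium, tin_small's own z axis and vertical below 0.1 rad and horizontal distance between tin_medium and tin_large below 0.01 m and z of tin_medium in the frame of tin_large between 0.066 and 0.074 m and horizontal distance between tin_small and tin_medium below 0.01 m and z of tin_small in the frame of tin_medium between 0.052 and 0.06 m and z of bottle in the frame of caddy between 0 and 0.009 m and angle between each of bottle, left_bottle, right_bottle's own z axis and vertical below 0.15 rad and x of bottle in the frame of caddy between -0.02 and 0.02 m and y of bottle in the frame of caddy between -0.014 and 0.014 m and z of left_bottle in the frame of caddy between 0 and 0.009 m and x of left_bottle in the frame of caddy between -0.02 and 0.02 m and y of left_bottle in the frame of caddy between 0.02 and 0.06 m and z of right_bottle in the frame of caddy between 0 and 0.009 m and x of right_bottle in the frame of caddy between -0.02 and 0.02 m and y of right_bottle in the frame of caddy between -0.06 and -0.02 m and linear speed of each of tin_large, tin_medium, tin_small, bottle, left_bottle, right_bottle below 0.02 m/s); the robot touches nothing.
It fails at once if a bottle in the caddy is knocked over or lifted out (angle between any of left_bottle, right_bottle's own z axis and vertical above 0.6 rad or z of any of left_bottle, right_bottle in the frame of caddy above 0.035 m).
It fails at once if the bottle is forced against the others (over 30 N) (contact force between bottle and left_bottle above 30 N or contact force between bottle and right_bottle above 30 N).
It also fails if it takes over 112 s, if anything falls off the work surface, if the arm or the gripper's body presses on something with over 40 N, if the wrist force passes 120 N, or if a joint passes its speed limit or range.

### The arm

A 6-joint arm with a two-finger parallel gripper is mounted at the origin on the work surface. World frame = base frame: x ahead of the robot, y to its left, z up, the work surface at z = 0. Lengths are in mm, angles in rad, forces in N, time in s.
With the tool pointing down it reaches from about 400 to 925 mm from the base axis. Payload 12.5 kg.
Tool frame: the origin (TCP) lies on the centre line of the jaws, within the pads' length; the fingertips stand 17 mm ahead of it and the grasp point (between the pads) lies 2 mm behind it; z points along the fingers, y is the line along which they close (so a half turn about z gives the same grasp; the last joint's range is limited). The gripper opens to 95 mm and grips with 3 to 60 N. Pads are 20 mm wide; open, the fingers measure 119 mm over their backs; the gripper's body (75 mm by 180 mm) begins 59 mm behind the grasp point.
Start: joints at [-1.412, 0.491, 1.559, -0, 1.092, -0.106], TCP at [163.595, -603.226, 231.661] pointing down, gripper open.
Joint ranges: [-3.1, 3.1], [-0.84, 2.19], [0.05, 2.79], [-1.13, 4.28], [0.06, 2.93], [-2.69, 2.69]. Speed limits (rad/s): [2.22, 2.22, 2.79, 3.14, 3.14, 3.14].

### API

Orientations are given as [roll, pitch, yaw] about the fixed x, y, z axes, in that order (R = Rz(yaw) Ry(pitch) Rx(roll)).
In Python, from cell import env gives the robot as it stands.
- The arm moves only by the tool drive_tool, never from a script. Its argument "deltas" is text: rows parted by semicolons, each of 4 numbers parted by spaces: the shift along the world's x, y, z normalised to -1 to 1, where 1 is 100 mm, then the turn about the world's z normalised to -1 to 1, where 1 is 180 degrees. A call has 1 to 10 rows; each row shifts and turns the commanded pose from where the row before left it; what a row does not reach is not made up. A row lasts 1/12 s, in which the tool goes at most 41.7 mm and 7.16 degrees, less where a joint would pass 70% of its speed; a pose out of reach is approached as far as the arm can. A call with a number of a shift or a turn outside -1 to 1 is refused whole. A call with a gripper value outside its range is refused whole. "gripper" is the closure, from 0 (fully open) to 1 (shut), set as the call begins (left out, the last holds). The fingers move at their own pace and stop on an object; the grip force is fixed at half the most. Time passes only in rows, so rows that do not move let the fingers close. It gives the time, the measured TCP pose, the force, the opening and the grip force at its end, in the units of the state.
- env.state(): the state, without advancing time (a new reading comes with each control period).
- env.read_camera(name): name is "scene" or "top" or "wrist"; returns (picture, depth): 400x640x3 uint8, red, green, blue; 400x640 float32, mm along the optical axis (not along the pixel's ray), 0 where there is no reading.
- env.camera_params(name): a dict with "mtx" (3x3 intrinsics, pixels), "camera_from_world" (4x4, takes a point from world to camera coordinates); the wrist camera has in their place "mount" (4x4, takes a point from camera to tool coordinates, whose origin is the TCP and whose axes are the flange's). Camera axes: x right, y down, z forward; pixel columns grow to the right and rows downward; lengths in mm; the calibration is good to about 2 mm. A picture is of the moment at which its call begins: read the wrist's pose just before it. camera_params takes no time and is no camera call.
- env.job_done(): hands the job in; it is judged then, once.
The state is a dict: "t": time; "joints": joint angles; "qvel": joint speeds; "tau": joint torques, N m; "eef_pos": TCP position; "tcp_rot": TCP orientation; "ft_force": force on the tool from outside, world axes, zero at the start; "moment": the same for the moment, N m; "opening": opening from 0.0 (shut) to 1.0 (fully open); "grip_force": force on a finger pad.
Only numpy, scipy, OpenCV 4.12 (cv2) and the standard library are available. Lean on these libraries where they do the work, as an engineer would, in place of code of your own. Each camera call takes 0.05 s, during which the arm holds its last target. There are 200 camera calls.

## Working session

There is one attempt and no reset: what is moved stays moved. The work goes in short steps, Python scripts to look and compute and a tool call to move; the robot and the scene stay as the last step left them, time stands still between calls to the robot, and variables do not carry over. Pictures are saved under pics/ and viewed, at most 14 in all, crops included, and the job is handed in when it is done.

Besides the shell and the picture viewer there is one more tool, called after "Emit:" as name(argument=value, ...), one argument or row to a line, values as JSON. drive_tool: Moves the arm, as the interface text tells. Its arguments: {"type":"object","properties":{"deltas":{"type":"string"},"gripper":{"type":"number"}},"required":["deltas"]}

```bash
ls; mkdir -p pics; python3 - <<'E'
from cell import env
import cv2,numpy as np
np.set_printoptions(precision=4,suppress=True)
s=env.state();print(s)
for n in("top","scene"):
    p,d=env.read_camera(n);cv2.imwrite(f"pics/{n}0.png",p[:,:,::-1]);np.save(f"pics/{n}d.npy",d)
    print(env.camera_params(n),d[200,320])
print(env.camera_params("wrist"))
E
```

```text
pics
{'t': 0.0, 'joints': array([-1.4116,  0.4915,  1.5595, -0.    ,  1.0917, -0.1056]), 'qvel': array([ 0.0001, -0.0016, -0.0002, -0.0006, -0.0013, -0.0008]), 'tau': array([  0.0037, -61.2637, -25.8177,   0.0694,   0.0482,  -0.0001]), 'eef_pos': array([ 163.5452, -602.9796,  231.0602]), 'tcp_rot': array([-3.1405, -0.0001,  0.2648]), 'ft_force': array([-0.2197, -0.3608,  0.7293]), 'moment': array([-0.0631, -0.0413, -0.0084]), 'grip_force': 0.0, 'opening': 0.9990384101242095}
{'mtx': array([[498.9957,   0.    , 321.8368],
       [  0.    , 498.9957, 200.932 ],
       [  0.    ,   0.    ,   1.    ]]), 'camera_from_world': array([[  -0.0259,   -0.9996,   -0.0141,   33.9287],
       [  -0.9936,    0.0273,   -0.1092,  545.6845],
       [   0.1095,    0.0112,   -0.9939, 1085.051 ],
       [   0.    ,    0.    ,    0.    ,    1.    ]])} 1142.822
{'mtx': array([[514.8271,   0.    , 332.0042],
       [  0.    , 514.8271, 201.2373],
       [  0.    ,   0.    ,   1.    ]]), 'camera_from_world': array([[  -0.7237,    0.6901,   -0.0042,  421.0404],
       [   0.5385,    0.5609,   -0.6288, -266.0303],
       [  -0.4316,   -0.4573,   -0.7775, 1597.0378],
       [   0.    ,    0.    ,    0.    ,    1.    ]])} 1387.3867
{'mtx': array([[280.8133,   0.    , 318.6512],
       [  0.    , 280.8133, 196.3772],
       [  0.    ,   0.    ,   1.    ]]), 'mount': array([[  -0.0009,   -0.9642,   -0.2654,   74.0158],
       [   1.    ,   -0.0009,    0.0001,    0.2217],
       [  -0.0003,   -0.2654,    0.9642, -153.5644],
       [   0.    ,    0.    ,    0.    ,    1.    ]])}
```

View pics/top0.png

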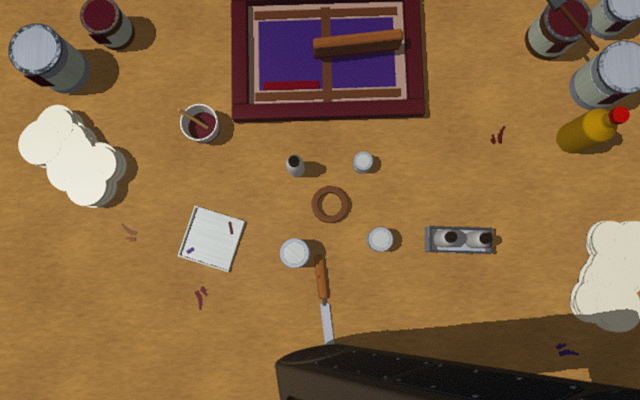

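View pics/scene0.png

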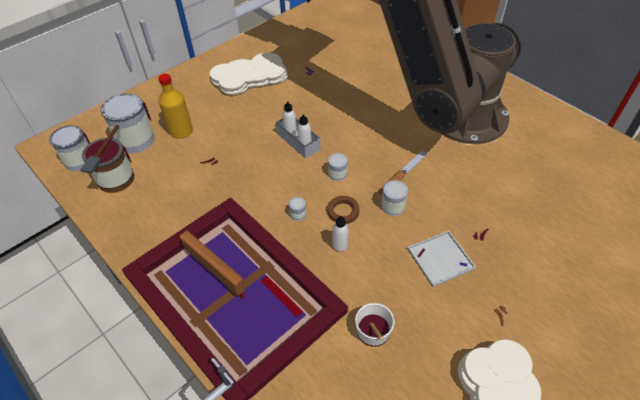

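The top view shows the tray at (212,238), large tin (294,253), medium (380,239), small (363,161), bottle (294,165) and caddy (460,239) with both bottles. The ring at (331,204) and a knife near (322,300) are clutter.

```bash
cat >h.py <<'E'
from cell import env
import cv2,numpy as np
np.set_printoptions(precision=1,suppress=True)
def cloud(name,d,par,st=None):
    K=par["mtx"];v,u=np.mgrid[:d.shape[0],:d.shape[1]]
    c=np.stack([(u-K[0,2])/K[0,0]*d,(v-K[1,2])/K[1,1]*d,d],-1)
    if name=="wrist":
        from scipy.spatial.transform import Rotation as R
        r,p,y=st["tcp_rot"];T=np.eye(4);T[:3,:3]=R.from_euler("xyz",[r,p,y]).as_matrix();T[:3,3]=st["eef_pos"];T=T@par["mount"]
    else: T=np.linalg.inv(par["camera_from_world"])
    w=c@T[:3,:3].T+T[:3,3];w[d<=0]=np.nan
    return w
def look(name,pic=None):
    st=env.state();p,d=env.read_camera(name)
    if pic: cv2.imwrite(f"pics/{pic}.png",p[:,:,::-1])
    return p,cloud(name,d,env.camera_params(name),st),st
def disc(w,xy,z,tol=6,rad=60):
    "circle round the surface at height z near xy: centre, radius, mean height"
    m=(abs(w[...,2]-z)<tol)&(np.hypot(w[...,0]-xy[0],w[...,1]-xy[1])<rad)
    q=w[m]
    if len(q)<8:return None
    c,r=cv2.minEnclosingCircle(q[:,:2].astype(np.float32))
    return np.array([*c,r,np.median(q[:,2]),len(q),*q[:,:2].mean(0)])
E
python3 - <<'E'
from h import *
d=np.load("pics/topd.npy");w=cloud("top",d,env.camera_params("top"))
P=cv2.imread("pics/top0.png")
for n,(u,v),z in[("L",(294,253),70),("M",(380,239),56),("S",(363,161),46),("B",(294,165),110),("l",(450,238),110),("r",(484,239),110)]:
    q=w[v,u];print(n,q,disc(w,q[:2],z,6,45 if n<"a" and n!="B" else 25))
for n,c in[("tray",(212,238)),("caddy",(460,239))]:
    z=10 if n=="tray" else 45
    m=(abs(w[...,2]-z)<(6 if n=="tray" else 8))&(np.hypot(*(np.moveaxis(w[...,:2],-1,0)-w[c[1],c[0],:2][:,None,None]))<95)
    q=w[m][:,:2].astype(np.float32);print(n,w[c[1],c[0]],cv2.minAreaRect(q),len(q))
E
```

```text
L [432.   81.3  68. ] [433.8  81.8  31.9  69.4 696.  433.7  81.8]
M [ 457.4 -104.4   56. ] [ 459.2 -104.6   27.    55.7  485.   458.8 -104.4]
S [631.4 -74.6  45.1] [634.1 -74.1  22.2  45.5 299.  633.7 -73.4]
B [615.3  74.9 107.4] [626.2  76.8  12.1 109.1  80.  625.1  76.5]
l [ 453.7 -239.6  120.6] [ 457.9 -243.3   11.8  113.    75.   457.6 -241.7]
r [ 450.  -310.3  113.7] [ 453.3 -314.1   12.3  112.6   84.   453.  -312.6]
tray [471.5 272.6   0.2] ((468.0974426269531, 269.7403259277344), (179.00852966308594, 172.94296264648438), 21.118179321289062) 797
caddy [ 454.2 -290.4    3.2] ((453.3606262207031, -278.44061279296875), (137.92694091796875, 57.05474853515625), 86.55958557128906) 446
```

```bash
python3 - <<'E'
from h import *
par=env.camera_params("top");P=cv2.imread("pics/top0.png")
hsv=cv2.cvtColor(P,cv2.COLOR_BGR2HSV);m=((hsv[...,1]<60)&(hsv[...,2]>80)).astype(np.uint8)
m[:, :165]=0;m[:,262:]=0;m[:195]=0;m[285:]=0
m=cv2.morphologyEx(m,cv2.MORPH_CLOSE,np.ones((5,5)))
c=max(cv2.findContours(m,0,2)[0],key=cv2.contourArea)
T=np.linalg.inv(par["camera_from_world"]);K=np.linalg.inv(par["mtx"])
q=np.c_[c[:,0],np.ones(len(c))]@K.T@T[:3,:3].T
o=T[:3,3];w=o+q*((10-o[2])/q[:,2:])
print(cv2.minAreaRect(w[:,:2].astype(np.float32)))
E
```

```text
((470.6902770996094, 272.56396484375), (122.11931610107422, 121.08060455322266), 71.19536590576172)
```

Emit:
drive_tool(
  deltas="0.2 0.3 0 0.038;0.2 0.3 0 0.038;0.2 0.3 0 0.038;0.2 0.3 0 0.038;0.2 0.3 0 0.038;0.2 0.3 0 0.038;0.2 0.3 0 0.038;0.2 0.3 0 0.038;0.2 0.3 0 0.038;0.2 0.3 0 0.038",
  gripper=0,
)

```text
t: 0.93
eef_pos: [364.1, -301.6, 231.6]
tcp_rot: [-3.142, -0.0, 1.464]
ft_force: [0.1, -0.8, 0.3]
opening: 0.998
grip_force: 0.0
```

Emit:
drive_tool(
  deltas="0.07 0.384 0 0.034;0.07 0.384 0 0;0.07 0.384 0 0;0.07 0.384 0 0;0.07 0.384 0 0;0.07 0.384 0 0;0.07 0.384 0 0;0.07 0.384 0 0;0.07 0.384 0 0;0.07 0.384 0 0",
)

```text
t: 1.77
eef_pos: [433.4, 82.8, 231.7]
tcp_rot: [3.141, 0.0, 1.565]
ft_force: [0.8, -1.3, 0.4]
opening: 1.0
grip_force: 0.0
```

```bash
python3 - <<'E'
from h import *
p,w,s=look("wrist","w1");print(s["eef_pos"],s["tcp_rot"],disc(w,(434,82),70))
E
```

```text
[433.4  82.8 231.7] [3.1 0.  1.6] [ 433.2   80.5   32.1   70.8 2316.   433.2   81.7]
```

Emit:
drive_tool(
  deltas="0 -0.01 -0.35 0;0 0 -0.35 0;0 0 -0.35 0;0 0 -0.35 0;0 0 -0.3 0;0 0 -0.2 0;0 0 0 0",
)

```text
t: 2.4
eef_pos: [432.1, 79.6, 38.6]
tcp_rot: [-3.136, 0.0, 1.565]
ft_force: [-0.2, -0.3, 0.3]
opening: 0.999
grip_force: 0.0
```

Emit:
drive_tool(
  deltas="0 0 0 0;0 0 0 0;0 0 0 0;0 0 0 0;0 0 0 0;0 0 0 0;0 0 0 0;0 0 0 0",
  gripper=1,
)

```text
t: 3.07
eef_pos: [434.0, 79.8, 42.5]
tcp_rot: [3.14, -0.0, 1.565]
ft_force: [-1.2, 0.1, 10.3]
opening: 0.671
grip_force: 30.0
```

Emit:
drive_tool(
  deltas="0 0 0.15 0;0 0 0.3 0;0.04 0.25 0 0;0.06 0.3 0 0;0.06 0.3 0 0;0.06 0.3 0 0;0.06 0.3 0 0;0.06 0.3 0 0;0.03 0.16 0 0;0 0 0 0",
)

```text
t: 3.9
eef_pos: [470.9, 273.6, 86.7]
tcp_rot: [3.14, -0.001, 1.568]
ft_force: [-0.7, -0.9, -3.1]
opening: 0.668
grip_force: 30.0
```

Emit:
drive_tool(
  deltas="0 0 -0.1 0;0 0 -0.1 0;0 0 -0.1 0;0 0 -0.05 0;0 0 -0.03 0;0 0 -0.02 0;0 0 -0.01 0;0 0 0 0;0 0 0 0",
)

```text
t: 4.65
eef_pos: [470.8, 270.8, 45.9]
tcp_rot: [3.141, -0.0, 1.565]
ft_force: [0.8, 0.4, -3.7]
opening: 0.67
grip_force: 30.0
```

Emit:
drive_tool(
  deltas="0 0 -0.005 0;0 0 -0.005 0;0 0 0 0",
)

```text
t: 4.9
eef_pos: [470.8, 270.9, 45.5]
tcp_rot: [3.141, -0.0, 1.566]
ft_force: [-2.5, -1.6, 6.2]
opening: 0.668
grip_force: 30.0
```

Emit:
drive_tool(
  deltas="0 0 0 0;0 0 0 0;0 0 0 0;0 0 0 0;0 0 0.1 0;0 0 0.25 0;0 0 0.3 0;0 0 0.3 0;0 0 0.3 0",
  gripper=0,
)

```text
t: 5.65
eef_pos: [470.3, 270.7, 171.7]
tcp_rot: [3.142, -0.0, 1.565]
ft_force: [0.6, 0.7, -0.3]
opening: 1.004
grip_force: 0.0
```

Emit:
drive_tool(
  deltas="-0.01 -0.35 0 0;-0.01 -0.38 0 0;-0.01 -0.38 0 0;-0.01 -0.38 0 0;-0.01 -0.38 0 0;-0.01 -0.38 0 0;-0.01 -0.38 0 0;-0.01 -0.38 0 0;-0.01 -0.38 0 0;-0.02 -0.36 0 0",
)

```text
t: 6.48
eef_pos: [459.3, -106.3, 170.5]
tcp_rot: [3.141, 0.0, 1.565]
ft_force: [0.6, 0.6, -0.3]
opening: 0.997
grip_force: 0.0
```

```bash
python3 - <<'E'
from h import *
p,w,s=look("wrist");print(s["eef_pos"],s["tcp_rot"],disc(w,(459,-104),56))
p,w,s=look("top","top1");print(disc(w,(471,272),73))
print(disc(w,(459,-104),56))
E
```

```text
[ 459.3 -106.3  170.5] [3.1 0.  1.6] [ 458.4 -106.2   27.    56.8 2227.   458.3 -104.9]
[470.5 273.   32.1  72.2 693.  470.3 272.2]
None
```

Emit:
drive_tool(
  deltas="0 0.01 -0.35 0;0 0 -0.35 0;0 0 -0.35 0;0 0 -0.2 0;0 0 -0.07 0;0 0 0 0",
)

```text
t: 7.08
eef_pos: [459.2, -102.6, 36.8]
tcp_rot: [-3.139, -0.001, 1.566]
ft_force: [0.5, 0.3, 0.5]
opening: 1.0
grip_force: 0.0
```

Emit:
drive_tool(
  deltas="0 0 0 0;0 0 0 0;0 0 0 0;0 0 0 0;0 0 0 0;0 0 0 0;0 0 0 0;0 0 0 0;0 0 0 0;0 0 0 0",
  gripper=1,
)

```text
t: 7.92
eef_pos: [459.7, -103.3, 37.9]
tcp_rot: [3.141, 0.0, 1.565]
ft_force: [-1.0, 0.9, 7.0]
opening: 0.56
grip_force: 30.0
```

Emit:
drive_tool(
  deltas="0 0 0.2 0;0 0 0.3 0;0 0 0.3 0;0 0 0.2 0;0 0.3 0 0;0 0.35 0 0;0 0.35 0 0;0 0.35 0 0;0 0.35 0 0;0 0.35 0 0",
)

```text
t: 8.75
eef_pos: [459.1, 103.4, 137.5]
tcp_rot: [-3.141, 0.0, 1.565]
ft_force: [1.2, -0.5, -1.7]
opening: 0.563
grip_force: 30.0
```

Emit:
drive_tool(
  deltas="0.02 0.35 0 0;0.02 0.35 0 0;0.02 0.35 0 0;0.02 0.35 0 0;0.035 0.32 0 0;0 0 0 0;0 0 -0.1 0;0 0 -0.08 0;0 0 0 0;0 0 0 0",
)

```text
t: 9.58
eef_pos: [470.8, 272.6, 118.8]
tcp_rot: [-3.14, 0.001, 1.564]
ft_force: [-0.2, -0.4, -1.5]
opening: 0.565
grip_force: 30.0
```

Emit:
drive_tool(
  deltas="0 0.01 -0.03 0;0 0 -0.02 0;0 0 -0.015 0;0 0 -0.01 0;0 0 0 0;0 0 0 0",
)

```text
t: 10.08
eef_pos: [471.1, 274.8, 112.2]
tcp_rot: [3.141, -0.0, 1.565]
ft_force: [0.2, -0.6, -1.0]
opening: 0.562
grip_force: 30.0
```

Emit:
drive_tool(
  deltas="0 -0.01 -0.01 0;0 0 -0.005 0;0 0 0 0;0 0 0 0",
)

```text
t: 10.42
eef_pos: [471.1, 273.7, 110.9]
tcp_rot: [3.141, 0.0, 1.566]
ft_force: [-0.3, -1.6, 3.3]
opening: 0.564
grip_force: 30.0
```

Emit:
drive_tool(
  deltas="0 0 0 0;0 0 0 0;0 0 0 0;0 0 0 0;0 0 0.1 0;0 0 0.25 0;0 0 0.3 0;0 0 0.25 0",
  gripper=0,
)

```text
t: 11.08
eef_pos: [471.1, 273.8, 202.8]
tcp_rot: [3.141, -0.0, 1.565]
ft_force: [-0.1, -0.1, 0.3]
opening: 0.993
grip_force: 0.0
```

Emit:
drive_tool(
  deltas="0.16 -0.35 0 0;0.16 -0.35 0 0;0.16 -0.35 0 0;0.16 -0.35 0 0;0.16 -0.35 0 0;0.16 -0.35 0 0;0.16 -0.35 0 0;0.16 -0.35 0 0;0.16 -0.35 0 0;0.18 -0.32 0 0",
)

```text
t: 11.92
eef_pos: [633.4, -75.5, 201.6]
tcp_rot: [3.141, 0.0, 1.565]
ft_force: [1.0, 1.2, 0.5]
opening: 0.999
grip_force: 0.0
```

```bash
python3 - <<'E'
from h import *
p,w,s=look("wrist");print(s["eef_pos"],s["tcp_rot"],disc(w,(634,-74),46))
p,w,s=look("top","top2");print(disc(w,(471,272),129,6));print(w[240:275:4,212,2])
E
```

```text
[633.4 -75.5 201.6] [3.1 0.  1.6] [ 633.6  -75.3   21.9   46.8 1139.   633.7  -74.4]
[470.1 272.   27.6 128.  554.  470.3 271.6]
[107.9  88.6  71.3  19.3   2.6  -0.7   1.8  -1.2  -3.9]
```

Emit:
drive_tool(
  deltas="0 0 -0.35 0;0 0 -0.35 0;0 0 -0.35 0;0 0 -0.35 0;0 0 -0.2 0;0 0 -0.08 0;0 0 0 0",
)

```text
t: 12.6
eef_pos: [632.4, -72.7, 31.5]
tcp_rot: [-3.139, -0.001, 1.566]
ft_force: [-0.1, -0.9, 0.2]
opening: 1.0
grip_force: 0.0
```

Emit:
drive_tool(
  deltas="0 0 0 0;0 0 0 0;0 0 0 0;0 0 0 0;0 0 0 0;0 0 0 0;0 0 0 0;0 0 0 0;0 0 0 0;0 0 0 0",
  gripper=1,
)

```text
t: 13.43
eef_pos: [633.2, -73.2, 32.7]
tcp_rot: [3.141, 0.0, 1.565]
ft_force: [-0.1, 0.6, 2.1]
opening: 0.459
grip_force: 30.0
```

Emit:
drive_tool(
  deltas="0 0 0.2 0;0 0 0.3 0;0 0 0.35 0;0 0 0.35 0;0 0 0.3 0;0 0 0 0",
)

```text
t: 13.93
eef_pos: [635.0, -73.6, 188.8]
tcp_rot: [3.133, 0.002, 1.566]
ft_force: [0.6, -0.4, -0.6]
opening: 0.457
grip_force: 30.0
```

Emit:
drive_tool(
  deltas="-0.16 0.35 0 0;-0.16 0.35 0 0;-0.16 0.35 0 0;-0.16 0.35 0 0;-0.16 0.35 0 0;-0.16 0.35 0 0;-0.16 0.35 0 0;-0.16 0.35 0 0;-0.16 0.35 0 0;-0.18 0.315 0 0",
)

```text
t: 14.77
eef_pos: [470.1, 275.0, 182.3]
tcp_rot: [-3.142, 0.0, 1.566]
ft_force: [0.6, 0.3, 0.0]
opening: 0.46
grip_force: 30.0
```

Emit:
drive_tool(
  deltas="0 0 0 0;0 0 -0.07 0;0 0 -0.06 0;0 0 -0.02 0;0 0 -0.02 0;0 0 0 0;0 0 0 0",
)

```text
t: 15.35
eef_pos: [471.5, 272.6, 165.5]
tcp_rot: [-3.141, 0.0, 1.564]
ft_force: [-0.1, 0.3, -0.4]
opening: 0.459
grip_force: 30.0
```

Emit:
drive_tool(
  deltas="0 0.005 -0.02 0;0 0 -0.01 0;0 0 -0.005 0;0 0 0 0;0 0 0 0",
)

```text
t: 15.77
eef_pos: [471.1, 273.8, 162.2]
tcp_rot: [3.141, -0.0, 1.565]
ft_force: [0.2, -0.4, -1.0]
opening: 0.46
grip_force: 30.0
```

Emit:
drive_tool(
  deltas="0 -0.005 -0.007 0;0 0 0 0;0 0 0 0",
)

```text
t: 16.02
eef_pos: [471.2, 273.4, 161.7]
tcp_rot: [3.141, -0.0, 1.565]
ft_force: [-0.5, 0.0, 1.8]
opening: 0.461
grip_force: 30.0
```

Emit:
drive_tool(
  deltas="0 0 0 0;0 0 0 0;0 0 0 0;0 0 0 0;0 0 0.1 0;0 0 0.25 0;0 0 0.3 0;0 0 0.15 0",
  gripper=0,
)

```text
t: 16.68
eef_pos: [471.7, 273.5, 245.0]
tcp_rot: [3.139, -0.001, 1.565]
ft_force: [-0.9, 0.5, 0.4]
opening: 0.957
grip_force: 0.0
```

Emit:
drive_tool(
  deltas="0.2 -0.24 0 0;0.2 -0.25 0 0;0.2 -0.25 0 0;0.2 -0.25 0 0;0.2 -0.25 0 0;0.2 -0.25 0 0;0.2 -0.25 0 0;0.15 -0.23 0 0;0 0 0 0",
)

```text
t: 17.43
eef_pos: [628.3, 72.4, 241.8]
tcp_rot: [3.14, 0.001, 1.562]
ft_force: [-0.8, -1.0, -0.5]
opening: 1.0
grip_force: 0.0
```

```bash
python3 - <<'E'
from h import *
p,w,s=look("wrist","w3");print(s["eef_pos"],s["tcp_rot"],disc(w,(626,77),110,4,25))
q=w[(w[...,2]>40)&(w[...,2]<130)&(np.hypot(w[...,0]-626,w[...,1]-77)<40)]
for z in (50,60,70,80,90,100,110,120):
    b=q[abs(q[:,2]-z)<3]
    if len(b): print(z,len(b),b.min(0),b.max(0))
p,w,s=look("top","top3");print(disc(w,(471,272),175,6),disc(w,(471,272),129,5))
E
```

```text
[628.3  72.4 241.8] [3.1 0.  1.6] [625.4  75.5  11.9 110.6 299.  625.6  76.5]
50 17 [609.9  84.2  47.8] [642.1  94.3  52.8]
60 20 [607.9  81.6  57.1] [641.7  94.4  62.9]
70 24 [612.1  85.2  67. ] [641.3  94.1  73. ]
80 101 [607.6  60.5  77.3] [644.4  94.4  83. ]
90 154 [610.2  66.7  87.1] [640.7  91.2  93. ]
100 18 [614.3  79.5  97.1] [633.6  87.3 102.8]
110 289 [614.5  63.9 107. ] [636.6  87.2 113. ]
120 40 [621.   72.5 117.1] [630.2  81.  122.9]
[470.9 273.3  22.1 174.2 385.  470.8 272.7] [470.6 272.2  26.7 128.5  73.  476.4 265.2]
```

Emit:
drive_tool(
  deltas="0 0 -0.3 0;0 0 -0.35 0;0 0 -0.35 0;0 0 -0.35 0;0 0 -0.2 0;0 0 -0.14 0;0 0 0 0;0 0 0 0",
)

```text
t: 18.2
eef_pos: [625.7, 77.2, 72.7]
tcp_rot: [-3.141, -0.0, 1.566]
ft_force: [0.7, 0.8, 0.6]
opening: 0.998
grip_force: 0.0
```

Emit:
drive_tool(
  deltas="0 0 0 0;0 0 0 0;0 0 0 0;0 0 0 0;0 0 0 0;0 0 0 0;0 0 0 0;0 0 0 0;0 0 0 0;0 0 0 0",
  gripper=1,
)

```text
t: 19.03
eef_pos: [626.1, 76.3, 72.4]
tcp_rot: [3.142, 0.0, 1.565]
ft_force: [-0.5, 0.9, 0.7]
opening: 0.39
grip_force: 30.0
```

Emit:
drive_tool(
  deltas="0 0 0.15 0;0 0 0.3 0;0 0 0.35 0;0 0 0.35 0;0 0 0.35 0;0 0 0 0",
)

```text
t: 19.53
eef_pos: [628.1, 76.4, 229.3]
tcp_rot: [3.132, -0.0, 1.566]
ft_force: [0.2, 0.0, -0.3]
opening: 0.391
grip_force: 30.0
```

Emit:
drive_tool(
  deltas="-0.17 -0.35 0 -0.018;-0.17 -0.35 0 0;-0.17 -0.35 0 0;-0.17 -0.35 0 0;-0.17 -0.35 0 0;-0.17 -0.35 0 0;-0.17 -0.35 0 0;-0.17 -0.35 0 0;-0.17 -0.35 0 0;-0.17 -0.35 0 0",
)

```text
t: 20.37
eef_pos: [454.8, -275.1, 222.1]
tcp_rot: [-3.141, -0.0, 1.509]
ft_force: [1.5, -0.4, -0.4]
opening: 0.392
grip_force: 30.0
```

Emit:
drive_tool(
  deltas="0 -0.05 0 0;0 0 0 0;0 0 0 0;0 0 0 0",
)

```text
t: 20.7
eef_pos: [456.4, -277.7, 222.2]
tcp_rot: [-3.141, -0.0, 1.51]
ft_force: [0.4, 0.2, -0.9]
opening: 0.396
grip_force: 30.0
```

```bash
python3 - <<'E'
from h import *
p,w,s=look("wrist","w4");print(s["eef_pos"],s["tcp_rot"])
for xy in((458,-243),(453,-314)):
    print(disc(w,xy,114,4,22))
    b=w[(np.hypot(w[...,0]-xy[0],w[...,1]-xy[1])<25)&(abs(w[...,2]-84)<4)]
    if len(b):print(len(b),b.min(0),b.max(0))
p,w,s=look("top","top4");
for xy in((458,-243),(453,-314)): print(disc(w,xy,114,4,22))
p,w,s=look("scene","sc4")
for xy in((458,-243),(453,-314)): print(disc(w,xy,114,4,22))
E
```

```text
[ 456.4 -277.7  222.2] [-3.1 -0.   1.5]
[ 457.1 -245.    11.8  114.6  363.   457.  -244.5]
161 [ 438.2 -263.8   80.1] [ 475.8 -226.2   88. ]
None
[ 458.3 -242.9   11.9  113.9   77.   457.8 -242.3]
None
[ 460.5 -242.4   13.1  113.8   31.   460.7 -241. ]
[ 454.4 -313.9   11.7  113.2   28.   456.  -312.2]
```

View pics/w4.png

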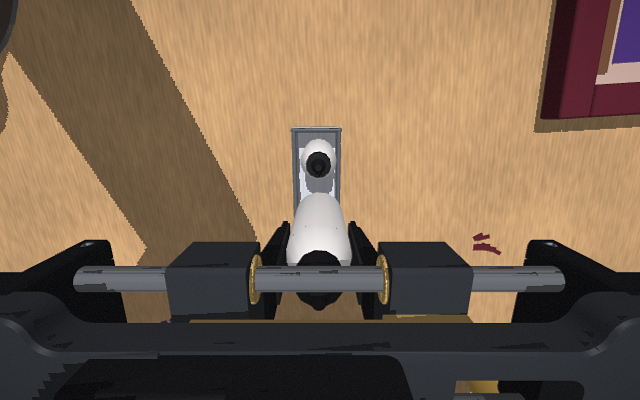

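The held bottle hangs at (318,240) in the fingers, and the left caddy bottle's cap is at (318,163), upright in the caddy. I'll correct the position slightly and go down slowly.

Emit:
drive_tool(
  deltas="-0.01 -0.018 -0.1 0;0 0 -0.2 0;0 0 -0.15 0;0 0 -0.07 0;0 0 -0.03 0;0 0 0 0;0 0 0 0;0 0 0 0",
)

```text
t: 21.52
eef_pos: [455.4, -280.7, 168.1]
tcp_rot: [3.141, 0.001, 1.509]
ft_force: [0.4, -0.0, -2.2]
opening: 0.393
grip_force: 30.0
```

```bash
python3 - <<'E'
from h import *
p,w,s=look("scene","sc5");cv2.imwrite("pics/sc5c.png",cv2.resize(p[90:190,250:370,::-1],None,fx=5,fy=5))
E
```

```text
(no output)
```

View pics/sc5c.png

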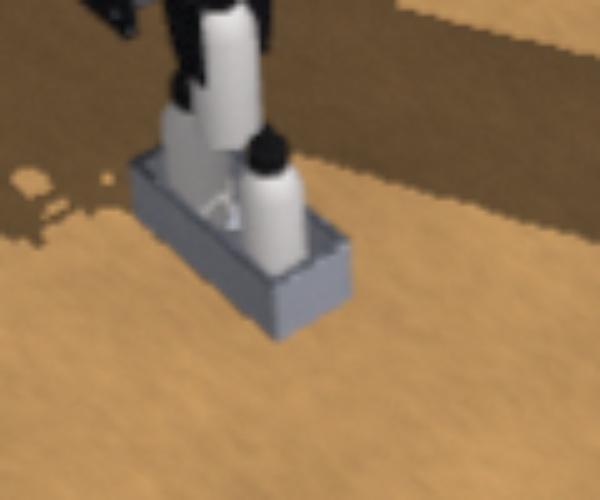

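The held bottle sits between the two caddy bottles (held at (235,90), left (270,200), right (190,150)). All of them are upright.

Emit:
drive_tool(
  deltas="0 0.005 -0.04 0;0 0 -0.04 0;0 0 -0.03 0;0 0 -0.03 0;0 0 -0.03 0;0 0 -0.03 0;0 0 0 0",
)

```text
t: 22.15
eef_pos: [454.9, -279.9, 146.8]
tcp_rot: [-3.141, -0.001, 1.509]
ft_force: [0.7, -0.2, -1.3]
opening: 0.393
grip_force: 30.0
```

Emit:
drive_tool(
  deltas="0 0 -0.03 0;0 0 -0.03 0;0 0 -0.03 0;0 0 -0.03 0;0 0 -0.03 0;0 0 0 0;0 0 0 0",
)

```text
t: 22.73
eef_pos: [455.0, -280.0, 132.3]
tcp_rot: [-3.141, -0.0, 1.509]
ft_force: [0.3, -0.4, -1.4]
opening: 0.393
grip_force: 30.0
```

Emit:
drive_tool(
  deltas="0 0 -0.03 0;0 0 -0.03 0;0 0 -0.03 0;0 0 -0.03 0;0 0 -0.03 0;0 0 0 0;0 0 0 0",
)

```text
t: 23.32
eef_pos: [455.0, -280.0, 117.2]
tcp_rot: [-3.141, -0.0, 1.509]
ft_force: [-0.8, -1.0, -2.0]
opening: 0.393
grip_force: 30.0
```

```bash
python3 - <<'E'
from h import *
p,w,s=look("scene");cv2.imwrite("pics/sc6c.png",cv2.resize(p[90:190,250:370,::-1],None,fx=5,fy=5))
for xy in((458,-241),(453,-316)): print(disc(w,xy,114,6,25))
p,w,s=look("wrist");print(disc(w,(458,-241),114,6,25))
E
```

```text
[ 458.1 -245.9   20.4  113.    66.   459.3 -245.4]
None
[ 457.3 -247.7   18.8  114.9 1232.   457.3 -243.4]
```

View pics/sc6c.png

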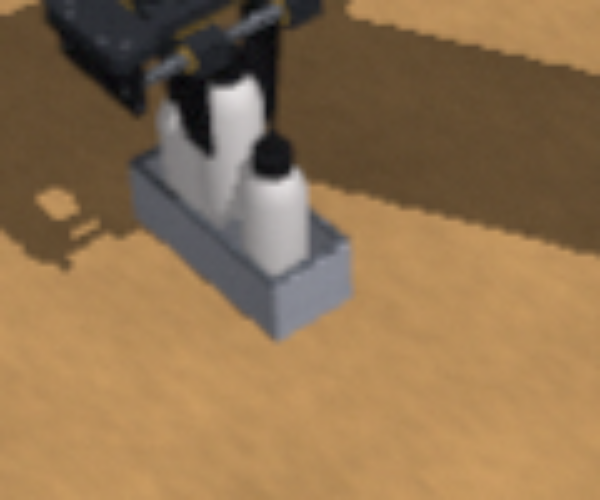

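The loose bottle is sliding in between them at (225,150), with both neighbours still upright.

Emit:
drive_tool(
  deltas="0 0 -0.03 0;0 0 -0.03 0;0 0 -0.03 0;0 0 -0.03 0;0 0 -0.03 0;0 0 -0.03 0;0 0 0 0;0 0 0 0",
)

```text
t: 24.08
eef_pos: [455.0, -280.0, 99.2]
tcp_rot: [-3.141, -0.0, 1.509]
ft_force: [0.2, -0.4, -0.5]
opening: 0.389
grip_force: 30.0
```

Emit:
drive_tool(
  deltas="0 0 -0.03 0;0 0 -0.03 0;0 0 -0.03 0;0 0 -0.03 0;0 0 -0.03 0;0 0 -0.03 0;0 0 -0.02 0;0 0 0 0;0 0 0 0",
)

```text
t: 24.83
eef_pos: [455.0, -280.0, 79.3]
tcp_rot: [-3.141, -0.0, 1.509]
ft_force: [-0.6, -0.1, -1.5]
opening: 0.393
grip_force: 30.0
```

Emit:
drive_tool(
  deltas="0 0 -0.01 0;0 0 -0.01 0;0 0 -0.005 0;0 0 0 0;0 0 0 0",
)

```text
t: 25.25
eef_pos: [455.1, -280.0, 77.0]
tcp_rot: [3.141, 0.0, 1.509]
ft_force: [0.6, -0.7, -1.4]
opening: 0.392
grip_force: 30.0
```

Emit:
drive_tool(
  deltas="0 0 -0.007 0;0 0 0 0;0 0 0 0",
)

```text
t: 25.5
eef_pos: [455.1, -280.1, 76.4]
tcp_rot: [3.141, 0.0, 1.509]
ft_force: [0.2, -0.1, 1.5]
opening: 0.392
grip_force: 30.0
```

Emit:
drive_tool(
  deltas="0 0 0 0;0 0 0 0;0 0 0 0;0 0 0 0;0 0 0 0;0 0 0.1 0;0 0 0.2 0;0 0 0.3 0;0 0 0.35 0;0 0 0.35 0",
  gripper=0.2,
)

```text
t: 26.33
eef_pos: [454.7, -279.7, 208.2]
tcp_rot: [-3.141, -0.0, 1.509]
ft_force: [0.6, -1.3, 1.3]
opening: 0.798
grip_force: 0.0
```

Emit:
drive_tool(
  deltas="0 0 0.3 0;0 -0.3 0 0;0 -0.3 0 0;0 -0.3 0 0;0 -0.3 0 0;0 -0.3 0 0;0 -0.2 0 0;0 0 0 0;0 0 0 0;0 0 0 0",
)

```text
t: 27.17
eef_pos: [455.0, -449.2, 236.6]
tcp_rot: [-3.141, -0.0, 1.509]
ft_force: [-0.5, -0.7, 0.4]
opening: 0.797
grip_force: 0.0
```

```bash
python3 - <<'E'
from h import *
p,w,s=look("scene");cv2.imwrite("pics/sc7.png",p[:,:,::-1]);cv2.imwrite("pics/sc7c.png",cv2.resize(p[90:270,250:490,::-1],None,fx=3.3,fy=3.3))
p,w,s=look("top");cv2.imwrite("pics/top7c.png",cv2.resize(p[180:290,160:520,::-1],None,fx=2.2,fy=2.2))
for xy in((458,-241),(455,-280),(453,-316)): print(disc(w,xy,114,5,18))
print(disc(w,(471,272),175))
E
```

```text
[ 457.8 -241.3   11.6  114.1   82.   457.8 -240.2]
[ 454.3 -278.7   12.4  113.7   87.   455.2 -277.9]
[ 453.5 -315.8   12.   114.    87.   453.6 -315.3]
[470.8 272.7  22.2 174.1 398.  470.7 272. ]
```

View pics/sc7c.png

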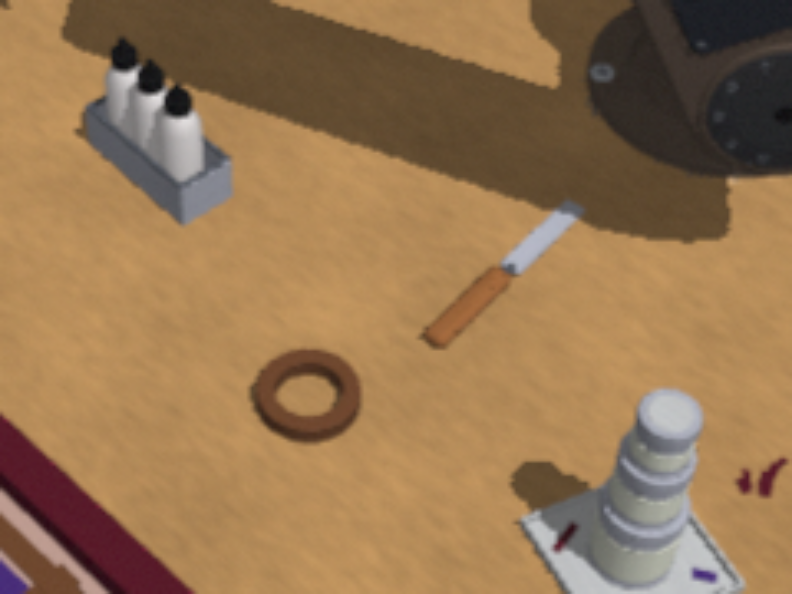

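The tins are stacked on the tray at (640,490), and all three bottles stand upright in the caddy at (150,110), level and about 37 mm apart.

```bash
python3 -c "
from cell import env
print(env.job_done())"
```

```text
the job is handed in; nothing more can be done
None
```

The job is handed in (no verdict was returned): the last pictures show the three tins stacked near the middle of the tray and the loose bottle standing level between the two caddy bottles, with the arm clear, at about 27 s of the 112 s allowed.

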